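Move the lanterns up one place, off the charging pin

ROBOT

A 7-joint arm with a two-finger parallel gripper is mounted at the origin on the work surface. World frame = base frame: x ahead of the robot, y to its left, z up, the work surface at z = 0. Lengths are in m, angles in degrees, forces in N, time in s.
With the tool pointing down it reaches from about 0.425 to 0.8 m from the base axis. Payload 8.3 kg.
Tool frame: the origin (TCP) lies on the front face of the gripper's body, between the roots of the fingers; the fingertips stand 73 mm ahead of it and the grasp point (between the pads) lies 54 mm ahead of it; z points along the fingers, y is the line along which they close (so a half turn about z gives the same grasp; the last joint's range is limited). The gripper opens to 85 mm and grips with 20 to 120 N. Pads are 22 mm wide; open, the fingers measure 114 mm over their backs; the gripper's body (76 mm by 85 mm) begins 54 mm behind the grasp point. The pads swing forward as they close: fully open they stand 13 mm farther back than shut.
Start: joints at [-69.15, 21.967, 0.94, 78.501, -0.361, 79.538, -2.664], TCP at [0.259, 0.569, 0.304] pointing down, gripper open.
Joint ranges: [-169.22, 169.22], [-14.56, 117.87], [-87.37, 89.26], [10.42, 133.3], [-82.24, 262.24], [0.94, 117.77], [-172.7, 172.7]. Speed limits (degrees/s): [136.94, 136.94, 172.46, 172.46, 180, 180, 180].

INTERFACE

Orientations are given as [roll, pitch, yaw] about the fixed x, y, z axes, in that order (R = Rz(yaw) Ry(pitch) Rx(roll)).
In Python, from cell import ctrl gives the robot as it stands.
- The arm moves only by the tool carry_out, never from a script. Its argument "rows" is a list of rows, each an object of numbers: "wx", "wy", "wz": the turn, a rotation vector about the tool's x, y, z in rad; "dx", "dy", "dz": the shift along the tool's x, y, z in cm; "claw": the opening, from 0 (shut) to 1 (fully open). A call has 1 to 10 rows; each row shifts and turns the commanded pose from where the row before left it, along the tool's axes as they then stand; what a row does not reach is not made up. A row lasts 1/8 s, in which the tool goes at most 62.5 mm and 10.7 degrees, less where a joint would pass 70% of its speed; a pose out of reach is approached as far as the arm can. A call is refused whole if a number of a shift passes 6.25 or a number of a turn 0.188, either way. A call with a gripper value outside its range is refused whole. The fingers move at their own pace and stop on an object; the grip force is fixed at half the most. Time passes only in rows, so rows that do not move let the fingers close. It gives the time, the measured TCP pose, the force, the opening and the grip force at its end, in the units of the state.
- ctrl.get_obs(): the state, without advancing time (a new reading comes with each control period).
- ctrl.capture(name): name is "scene" or "top" or "wrist"; returns a dict with "frame" (420x560x3 uint8, red, green, blue), "fx", "fy", "cx", "cy" (pixels), "rvec" (rotation vector, rad) and "tvec" (3), from world to camera coordinates, as OpenCV has them. Camera axes: x right, y down, z forward; pixel columns grow to the right and rows downward; lengths in m; the calibration is good to about 2 mm. A picture is of the moment at which its call begins. There is no depth.
- ctrl.hand_in(): hands the job in; it is judged then, once.
The state is a dict: "time": time; "qpos": joint angles; "joint_vel": joint speeds; "joint_efforts": joint torques, N m; "eef_pos": TCP position; "tcp_rot": TCP orientation; "wrist_force": force on the tool from outside, world axes, zero at the start; "torque": the same for the moment, N m; "gripper_width": finger opening in m; "grasp_force": force on a finger pad.
Only numpy, scipy, OpenCV 4.12 (cv2) and the standard library are available. Lean on these libraries where they do the work, as an engineer would, in place of code of your own. Each camera call takes 0.05 s, during which the arm holds its last target. There are 200 camera calls.

TASK

Move the two lanterns up one place along the shelf: slide the rested lantern from the middle painted ring into the empty end ring, then slide the charged lantern sideways off its charging pin and on into the middle ring. Keep both flat on the zinc all the way, never lifting or tipping them and without straining the pin, and leave each wholly inside its ring with its grip still facing the front of the shelf. Do not disturb the small loose things on the shelf.

Things in the scene. Friction and masses are not known exactly. Their poses are not given: they have to be found in the camera images.
- rack: Zinc-topped shelf, fixed, 320 mm deep (x), 780 mm long (y), with a black magnetic strip (36 mm high) along its back edge that grips two lamp clips and a tally check. Origin: centre of its underside, on the bench; zinc surface 20 mm above it. -x is its front, y runs along it; the lanterns and rings stand along its middle line, x = 0.
- tier_front (a point): Middle of the front rod of the open wire tier that hangs over the lanterns, 74 mm before the shelf's middle line; axes as the shelf's. Rod 8 mm thick, underside 178 mm above the zinc. From it the tier reaches 220 mm back (rods 31 mm apart) and 369 mm to either side, on 16 mm posts at its corners. A grey unit stands on its -y end. In front of the rod nothing is overhead.
- charger: Grey charger housing fixed on the zinc near the shelf's -y end, with one brass charging pin out of its side. Origin: on the zinc under the pin's root; axes as the shelf's. The pin runs from there along +y, 35 mm above the zinc, 62 mm behind the shelf's middle line, 8 mm thick, 75 mm long. The housing, 100 mm high, lies at y -55 to 0, x -19 to +43 mm.
- pin_tip (a point): Free end of the charging pin, on its axis; axes as the shelf's.
- place_mid: Middle place. A dark ring painted flat on the zinc, inside radius 55 mm, outside 59 mm. Origin: its centre on the zinc; axes as the shelf's. 160 to 175 mm from the pin's root along the shelf.
- place_end: End place, empty at the start. A dark ring painted flat on the zinc, inside radius 55 mm, outside 59 mm. Origin: its centre on the zinc; axes as the shelf's. 135 to 185 mm beyond the middle place, along +y. (A third such ring lies round the lantern on the pin.)
- lantern_charged: Round LED area lantern, grey plastic and steel: 86 mm diameter, 133 mm tall, 0.45 to 0.75 kg. Origin: centre of its underside; z up, -x towards its grip. Widest (86 mm) at the battery case, 0 to 58 mm high, and at the cap, above 108; lens between, 68 mm. Friction on the zinc about 0.6. This one stands on the pin at the start.
- lantern_charged_grip (a point): Middle of its grip, 68 mm above the base, 69 mm in front (-x) of the lantern's centre line; axes as the lantern's. The grip is an upright black bar 14 mm deep (x) by 18 mm wide (y), free from 38 to 106 mm high between the two arms that carry it; 19 mm of open space lies between bar and case.
- lantern_charged_barrel (a point): Centre of the brass charging barrel on its back, a tube open at both ends: axis along the lantern's y, 62 mm behind (+x) its centre line, 35 mm high, 40 mm long, bore 14 mm, outside 25 mm. At the start the pin goes right through it with 3 mm of play all round: the lantern is free only along +y, and comes off the tip after 63 to 71 mm.
- lantern_rested: Round LED area lantern, grey plastic and steel: 86 mm diameter, 133 mm tall, 0.45 to 0.75 kg. Origin: centre of its underside; z up, -x towards its grip. Widest (86 mm) at the battery case, 0 to 58 mm high, and at the cap, above 108; lens between, 68 mm. Friction on the zinc about 0.6. This one, identical, stands in the middle place at the start.
- lantern_rested_grip (a point): Middle of its grip, 68 mm above the base, 69 mm in front (-x) of the lantern's centre line; axes as the lantern's. The grip is an upright black bar 14 mm deep (x) by 18 mm wide (y), free from 38 to 106 mm high between the two arms that carry it; 19 mm of open space lies between bar and case.
- fuse_holder: Bystander: loose cream ceramic fuse holder, 26 x 76 x 34 mm, on the front strip of the zinc, before the lanterns. Origin: centre of its underside.
- headpiece: Bystander: loose orange cap-lamp headpiece, 68 mm diameter, 48 mm tall, standing on its lens at the +y end of the shelf. Origin: centre of its underside.
- grease_tin: Bystander: loose flat round tin, 52 mm diameter, 25 mm tall, at the -y end of the shelf. Origin: centre of its underside.
Mind the look-alikes: they are no part of the job. Leave any turquoise look-alike of the lantern_rested alone.

How it is judged:
By the outcome, as a careful person would: the job done as asked, in the order asked, and still so for the second after the job is handed in, with the robot touching nothing.
It also fails if it takes over 43 s, if anything falls off the work surface, if the arm or the gripper's body presses on something with over 40 N, if the wrist force passes 120 N, or if a joint passes its speed limit or range.

## Working session

There is one attempt and no reset: what is moved stays moved. The work goes in short steps, Python scripts to look and compute and a tool call to move; the robot and the scene stay as the last step left them, time stands still between calls to the robot, and variables do not carry over. Pictures are saved under pics/ and viewed, at most 10 in all, crops included, and the job is handed in when it is done.

Besides the shell and the picture viewer there is one more tool, called after "Request:" by a JSON object that holds its "method" and its "body". carry_out: Moves the arm, as the interface text tells. Its arguments: {"type":"object","properties":{"rows":{"type":"array","items":{"type":"object","properties":{"wx":{"type":"number"},"wy":{"type":"number"},"wz":{"type":"number"},"dx":{"type":"number"},"dy":{"type":"number"},"dz":{"type":"number"},"claw":{"type":"number"}}}}},"required":["rows"]}

```bash
mkdir -p pics; ls
cat > h.py <<'E'
import numpy as np, cv2
from cell import ctrl
def cap(n,f=None):
    c=ctrl.capture(n)
    np.savez('pics/'+(f or n)+'.npz',**c)
    cv2.imwrite('pics/'+(f or n)+'.png',c['frame'][:,:,::-1]); return c
def load(f): return dict(np.load('pics/'+f+'.npz'))
def ray(c,u,v):
    R=cv2.Rodrigues(np.array(c['rvec']))[0]; t=np.array(c['tvec']).ravel()
    d=R.T@np.array([(u-c['cx'])/c['fx'],(v-c['cy'])/c['fy'],1]); return -R.T@t,d/np.linalg.norm(d)
def onz(c,u,v,z):
    o,d=ray(c,u,v); return o+d*(z-o[2])/d[2]
def tri(rs):
    A=sum(np.eye(3)-np.outer(d,d) for o,d in rs); b=sum((np.eye(3)-np.outer(d,d))@o for o,d in rs)
    p=np.linalg.solve(A,b); return p,[np.linalg.norm(np.cross(p-o,d)) for o,d in rs]
def proj(c,P):
    return cv2.projectPoints(np.atleast_2d(np.array(P,float)),np.array(c['rvec']),np.array(c['tvec']),np.array([[c['fx'],0,c['cx']],[0,c['fy'],c['cy']],[0,0,1.]]),None)[0][:,0]
E
python3 - <<'E'
from h import *
for n in("scene","top","wrist"):
    c=cap(n); print(n,ray(c,c['cx'],c['cy']),c['fx'])
o=ctrl.get_obs(); print(o)
a=[cv2.imread(f'pics/{n}.png') for n in("scene","top")]
E
```

```text
pics
scene (array([ 1.0731683 , -0.01317372,  0.96323595]), array([-0.56601886, -0.00873069, -0.82434606])) 487.7758743535022
top (array([ 3.55040528e-01, -8.87360579e-04,  1.32357596e+00]), array([ 0.15037794, -0.01100286, -0.98856735])) 484.79755539956966
wrist (array([0.18517793, 0.60237061, 0.37339212]), array([ 0.2877776 , -0.13320453, -0.94838843])) 321.04636661008686
{'time': 0.15, 'qpos': array([-69.15040982,  22.00444664,   0.93868087,  78.54784305,
        -0.36230973,  79.53753502,  -2.66442269]), 'joint_vel': array([-0.04036971, -0.15624028,  0.09333188, -0.10817365, -0.01224745,
       -0.10659059,  0.04204035]), 'joint_efforts': array([ 1.66390033e-03, -6.28158474e+01,  8.45607016e-01, -3.72165442e+01,
        1.67505682e-02,  1.09958381e-02, -4.03321178e-05]), 'eef_pos': array([0.25856497, 0.56869839, 0.30310282]), 'tcp_rot': array([-1.79912932e+02, -4.48650277e-04,  1.55549343e+02]), 'wrist_force': array([ 0.40808858, -0.02081188,  0.20945476]), 'torque': array([-0.02086174, -0.08566002, -0.02548093]), 'grasp_force': 0.0, 'gripper_width': 0.0850986951464248}
```

View pics/scene.png

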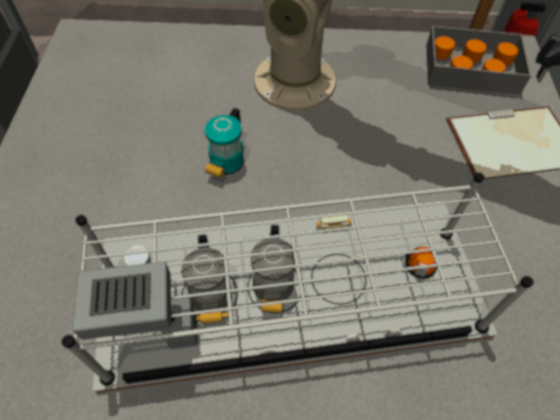

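View pics/top.png

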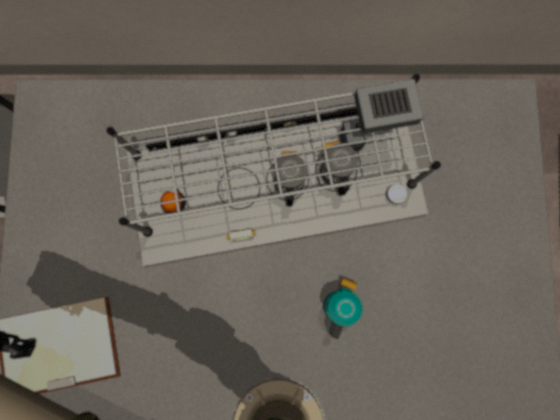

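The scene view shows the charged lantern at about (205,285) with its grip at (203,240). The rested lantern is at (273,270) with its grip at (275,232), and the empty ring is at (339,279). In the top view they are at (341,160), (290,175) and (239,188).

Things that could be taken for a lantern:
- **Grey lantern, scene (205,285):** next to the charger, so this is the charged one.
- **Grey lantern, scene (273,270):** in the middle ring, so this is the rested one.
- **Turquoise lantern, scene (225,145):** the look-alike on the bench, which I leave alone.

Next is one close crop of both views.

Run:
```python
import cv2,numpy as np
s=cv2.imread('pics/scene.png')[215:335,170:370]; t=cv2.imread('pics/top.png')[125:250,210:410]
f=lambda a,h:cv2.resize(a,(800,h),interpolation=cv2.INTER_CUBIC)
o=np.vstack([f(s,300*1) if 0 else cv2.resize(s,(500,300),interpolation=cv2.INTER_CUBIC),cv2.resize(t[:120],(500,300),interpolation=cv2.INTER_CUBIC)])
cv2.imwrite('pics/crop1.png',cv2.convertScaleAbs(o,alpha=1.6))
```

```text
(no output)
```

View pics/crop1.png

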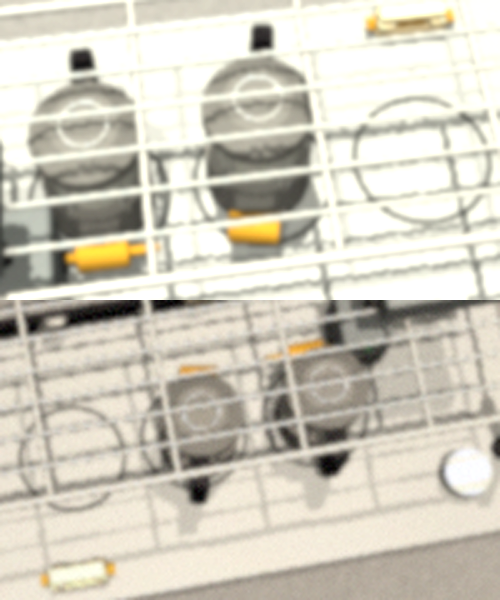

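The crop confirms both grey lanterns, with black grips towards the robot and yellow-brass barrels behind. Cap rings are at scene (203,264) and (274,254), the pin goes through the left barrel at (210,317), and the empty end ring is at (338,279).

Run:
```python
from h import *
s,t=load('scene'),load('top')
P=dict(capC=((203.2,264.2),(341.2,158.6)),capR=((273.6,254.2),(290.8,169.4)),end=((338.4,278.6),(239.2,187.8)),gripC=((202.8,237),(342,191)),gripR=((274.8,227),(289.6,201)))
for k,(a,b) in P.items(): 
    p,e=tri([ray(s,*a),ray(t,*b)]); print(k,p.round(4),np.round(e,4))
# shelf front edge in top view: zinc bright vs bench
for n,c in(('t',t),('s',s)):
    h=cv2.cvtColor(c['frame'],cv2.COLOR_RGB2HSV)
    m=((h[...,0]<32)&(h[...,0]>8)&(h[...,1]>150)&(h[...,2]>90)).astype(np.uint8)
    k,l,st,ce=cv2.connectedComponentsWithStats(m)
    print(n,[(tuple(ce[i].round(1)),st[i,4]) for i in range(1,k) if st[i,4]>15])
# front edge: gradient along columns
g=cv2.GaussianBlur(cv2.cvtColor(t['frame'],cv2.COLOR_RGB2GRAY).astype(float),(5,5),0)
pts=[]
for u in range(165,400,3):
    v0=263-(u-140)*50/287; r=np.arange(int(v0)-8,int(v0)+9); d=np.diff(g[r,u]); j=d.argmin(); pts.append((u,r[j]+.5))
q=np.array([onz(t,u,v,.02)[:2] for u,v in pts]); vx,vy,x0,y0=cv2.fitLine(q.astype(np.float32),cv2.DIST_HUBER,0,.001,.001).ravel()
print('front edge dir',vx,vy,x0,y0,'yaw',np.degrees(np.arctan2(-vx,vy) if vy>0 else np.arctan2(vx,-vy)))
```

```text
capC [ 0.6682 -0.1599  0.151 ] [0.0006 0.0006]
capR [ 0.6412 -0.0326  0.1502] [0.0021 0.0021]
end [0.6224 0.105  0.0169] [0.0015 0.0015]
gripC [ 0.5927 -0.1692  0.1192] [0.0042 0.0042]
gripR [ 0.5661 -0.0316  0.1245] [0.0002 0.0002]
t [((np.float64(331.3), np.float64(143.3)), np.int32(26)), ((np.float64(167.7), np.float64(196.3)), np.int32(95)), ((np.float64(169.4), np.float64(206.6)), np.int32(95)), ((np.float64(348.1), np.float64(283.4)), np.int32(111))]
s [((np.float64(443.9), np.float64(46.3)), np.int32(370)), ((np.float64(470.0), np.float64(54.1)), np.int32(607)), ((np.float64(501.9), np.float64(57.1)), np.int32(600)), ((np.float64(454.0), np.float64(132.0)), np.int32(21)), ((np.float64(463.9), np.float64(152.4)), np.int32(27)), ((np.float64(213.9), np.float64(169.7)), np.int32(145)), ((np.float64(421.2), np.float64(258.3)), np.int32(271)), ((np.float64(430.2), np.float64(270.1)), np.int32(33)), ((np.float64(272.5), np.float64(308.0)), np.int32(126)), ((np.float64(211.3), np.float64(316.9)), np.int32(232))]
front edge dir 0.17666359 -0.9842713 0.47858158 -0.014226865 yaw 10.175483
```

```bash
cat >> h.py <<'E'
from scipy.spatial.transform import Rotation as Ro
def Rt(yaw,tilt): return Ro.from_euler('z',yaw,degrees=True)*Ro.from_euler('y',-tilt,degrees=True)*Ro.from_euler('xyz',[180,0,180],degrees=True)
def cur():
    o=ctrl.get_obs(); return np.array(o['eef_pos']),Ro.from_euler('xyz',o['tcp_rot'],degrees=True),o
def plan(p,R):
    p0,R0,o=cur(); d=np.array(p)-p0
    print('shift in current tool cm',(R0.inv().apply(d)*100).round(2),'| in target tool cm',(R.inv().apply(d)*100).round(2),'turn',(R0.inv()*R).as_rotvec().round(3))
E
python3 - <<'E'
from h import *
s,t=load('scene'),load('top')
print('teal',tri([ray(s,224,127),ray(t,345,309)]), 'tealgrip floor',onz(t,336,330,.08),'barrel',onz(t,348,283,.06))
for n,u,v,cp in(('R',272.5,308,(.6412,-.0326)),('C',211.3,316.9,(.6682,-.1599))):
    b=onz(s,u,v,.055); d=b[:2]-cp; print(n,b,np.hypot(*d),np.degrees(np.arctan2(d[1],d[0])))
print('fuse',onz(s,335,221,.04),onz(t,241,235,.05),'tin',onz(t,397,193,.045),'head',onz(s,423,262,.06))
for y,ti,p in((0,0,(.478,-.035,.2)),(0,45,(.478,-.035,.2))): plan(p,Rt(y,ti))
E
```

```text
teal (array([ 0.29889275, -0.1631304 ,  0.12170814]), [np.float64(0.0018388185692789993), np.float64(0.0018388185692789914)]) tealgrip floor [ 0.24550359 -0.1468379   0.08      ] barrel [ 0.36195995 -0.1827828   0.06      ]
R [ 0.70916124 -0.02939907  0.055     ] 0.0680365840927216 2.696600886426008
C [ 0.73228063 -0.14672892  0.055     ] 0.0654202185844615 11.614765904375853
fuse [0.49331117 0.10016644 0.04      ] [0.48864437 0.09507622 0.05      ] tin [ 0.60098928 -0.32306909  0.045     ] head [0.59768286 0.277704   0.06      ]
shift in current tool cm [-44.96 -45.86  10.38] | in target tool cm [-21.94 -60.37  10.31] turn [-0.001 -0.    -0.427]
shift in current tool cm [-44.96 -45.86  10.38] | in target tool cm [ -8.23 -60.37  22.81] turn [-0.169 -0.774 -0.404]
```

Request:
{"method": "carry_out", "body": {"rows": [{"wz":-0.142},{"wz":-0.142},{"wz":-0.142},{"dx":-2.1,"dy":-6},{"dx":-2.1,"dy":-6},{"dx":-2.1,"dy":-6},{"dx":-2.1,"dy":-6},{"dx":-2.1,"dy":-6},{"dx":-2.1,"dy":-6},{"dx":-2.1,"dy":-6}]}}

```text
invalid input at $.rows[0]: expected keys wx, wy, wz, dx, dy, dz, claw
```

Request:
{"method": "carry_out", "body": {"rows": [{"dx":-2.1,"dy":-6},{"dx":-2.1,"dy":-6},{"dx":-2.1,"dy":-6},{"wy":-0.157},{"wy":-0.157},{"wy":-0.157},{"wy":-0.157},{"wy":-0.157},{"claw":0.55},{}]}}

```text
invalid input at $.rows[0]: expected keys wx, wy, wz, dx, dy, dz, claw
```

Run:
```python
from h import *
p,R,o=cur(); print(p,o['tcp_rot'],o['time'],o['gripper_width'],o['qpos'],o['wrist_force'])
c=cap('wrist','w1'); print(ray(c,c['cx'],c['cy']),proj(c,[(.573,-.035,.088),(.6,-.17,.088)]))
plan((.573-.0382-.05,-.0375,.126+.05),Rt(1.5,45))
```

```text
[0.25856497 0.56869839 0.30310282] [-1.79912932e+02 -4.48650277e-04  1.55549343e+02] 0.15 0.0850986951464248 [-69.15040982  22.00444664   0.93868087  78.54784305  -0.36230973
  79.53753502  -2.66442269] [ 0.40808858 -0.02081188  0.20945476]
(array([0.1851915 , 0.60240055, 0.37352484]), array([ 0.28786552, -0.13298258, -0.94839289])) [[-12.2628592  548.06666582]
 [-70.01647589 579.95476989]]
shift in current tool cm [-45.68 -45.81  12.78] | in target tool cm [ -5.87 -61.2   23.86] turn [-0.179 -0.772 -0.429]
```

View pics/w1.png

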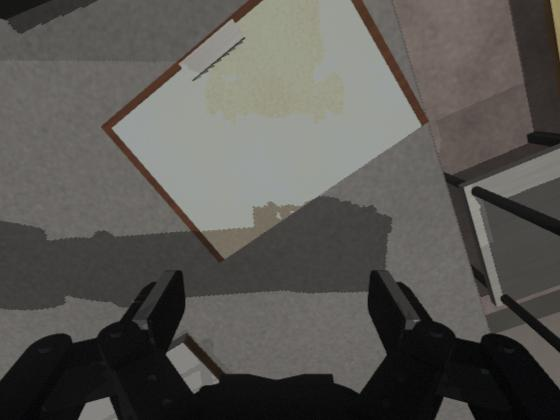

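The move was refused because every row needs all the keys, so this picture only shows the clipboard from the start pose, around (270,110). I'll resend the rows in full.

Request:
{"method": "carry_out", "body": {"rows": [{"wx":0,"wy":0,"wz":-0.142,"dx":0,"dy":0,"dz":0,"claw":1},{"wx":0,"wy":0,"wz":-0.142,"dx":0,"dy":0,"dz":0,"claw":1},{"wx":0,"wy":0,"wz":-0.142,"dx":0,"dy":0,"dz":0,"claw":1},{"wx":0,"wy":0,"wz":0,"dx":-2.1,"dy":-5.8,"dz":0,"claw":1},{"wx":0,"wy":0,"wz":0,"dx":-2.1,"dy":-5.8,"dz":0,"claw":1},{"wx":0,"wy":0,"wz":0,"dx":-2.1,"dy":-5.8,"dz":0,"claw":1},{"wx":0,"wy":0,"wz":0,"dx":-2.1,"dy":-5.8,"dz":0,"claw":1},{"wx":0,"wy":0,"wz":0,"dx":-2.1,"dy":-5.8,"dz":0,"claw":1},{"wx":0,"wy":0,"wz":0,"dx":-2.1,"dy":-5.8,"dz":0,"claw":1},{"wx":0,"wy":0,"wz":0,"dx":-2.1,"dy":-5.8,"dz":0,"claw":1}]}}

```text
time: 1.45
eef_pos: [0.4057, 0.1608, 0.304]
tcp_rot: [180.0, 0.0, 180.0]
wrist_force: [1.4, -0.1, -0.1]
gripper_width: 0.0859
grasp_force: 0.0
```

Request:
{"method": "carry_out", "body": {"rows": [{"wx":0,"wy":0,"wz":0,"dx":-2.1,"dy":-5.8,"dz":0,"claw":1},{"wx":0,"wy":0,"wz":0,"dx":-2.1,"dy":-5.8,"dz":0,"claw":1},{"wx":0,"wy":0,"wz":0,"dx":-2.1,"dy":-5.8,"dz":0,"claw":1},{"wx":0,"wy":-0.157,"wz":0,"dx":0,"dy":0,"dz":0,"claw":0.55},{"wx":0,"wy":-0.157,"wz":0,"dx":0,"dy":0,"dz":0,"claw":0.55},{"wx":0,"wy":-0.157,"wz":0,"dx":0,"dy":0,"dz":0,"claw":0.55},{"wx":0,"wy":-0.157,"wz":0,"dx":0,"dy":0,"dz":0,"claw":0.55},{"wx":0,"wy":-0.157,"wz":0,"dx":0,"dy":0,"dz":0,"claw":0.55},{"wx":0,"wy":0,"wz":0,"dx":0,"dy":0,"dz":0,"claw":0.55}]}}

```text
time: 2.58
eef_pos: [0.485, -0.0103, 0.2982]
tcp_rot: [179.2, 36.0, 179.8]
wrist_force: [-0.3, -1.1, -0.4]
gripper_width: 0.0466
grasp_force: 0.0
```

Run:
```python
from h import *
p,R,o=cur(); print(p,o['tcp_rot'],o['time'],o['gripper_width'],o['qpos'],o['wrist_force'])
c=cap('wrist','w1'); print(ray(c,c['cx'],c['cy']),proj(c,[(.573,-.035,.088),(.6,-.17,.088)]))
plan((.573-.0382-.05,-.0375,.126+.05),Rt(1.5,45))
```

```text
[ 0.48499068 -0.0102692   0.2982232 ] [179.20030903  35.96626926 179.83259623] 2.575 0.04662984082338027 [  4.79924541 -14.51205579  -6.77452981 125.11770312  -1.88880049
  33.33281492  89.0224506 ] [-0.30408303 -1.0509972  -0.44755139]
(array([ 0.378685  , -0.01109673,  0.30735371]), array([ 0.81341588,  0.01107818, -0.58157706])) [[245.16280116 135.20626347]
 [105.3527876  157.3543291 ]]
shift in current tool cm [ 7.25 -2.93  9.89] | in target tool cm [ 8.78 -2.79  8.61] turn [-0.004 -0.158 -0.022]
```

View pics/w1.png

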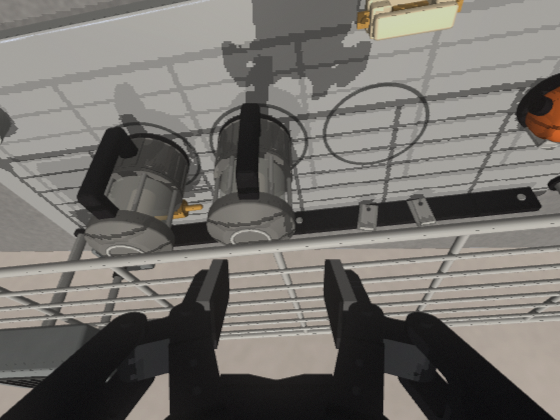

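The wrist view (near side at the top) shows the rested lantern's black grip at (249,150) and the charged one's at (105,175). The end ring is at (376,124), the middle ring round (259,140), the fuse holder at (412,15) and the headpiece at (545,112). Next I lower to a standoff and measure from two wrist places.

Request:
{"method": "carry_out", "body": {"rows": [{"wx":0,"wy":0,"wz":0,"dx":2.4,"dy":-0.8,"dz":2.4,"claw":0.55},{"wx":0,"wy":0,"wz":0,"dx":2.4,"dy":-0.8,"dz":2.4,"claw":0.55},{"wx":0,"wy":0,"wz":0,"dx":2.4,"dy":-0.7,"dz":2.4,"claw":0.55},{"wx":0.014,"wy":-0.158,"wz":0,"dx":0,"dy":0,"dz":0,"claw":0.55},{"wx":0,"wy":0,"wz":0,"dx":0,"dy":0,"dz":0,"claw":0.55}]}}

```text
time: 3.25
eef_pos: [0.4774, -0.0202, 0.2306]
tcp_rot: [178.4, 38.3, -179.6]
wrist_force: [0.1, -0.8, -0.1]
gripper_width: 0.0471
grasp_force: 0.0
```

Run:
```python
from h import *
p,R,o=cur(); print(p,o['tcp_rot'],o['time'],o['qpos'].round(1),o['wrist_force'])
c=cap('wrist','w2')
```

```text
[ 0.47736625 -0.02022936  0.23061029] [ 178.36562192   38.32535335 -179.61551709] 3.25 [ 27.9 -11.5 -25.1 132.5 -22.   20.9 110.4] [ 0.08723279 -0.80696425 -0.05893549]
```

View pics/w2.png

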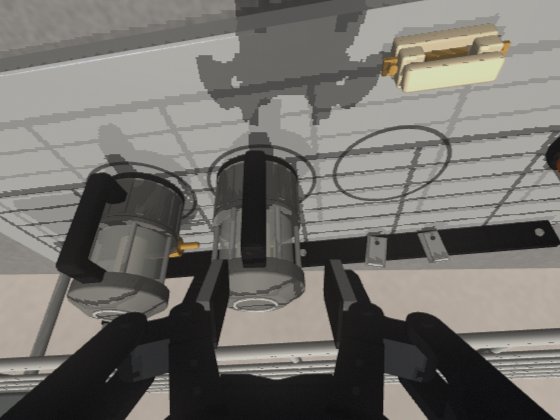

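The closer view shows the rested bar running from (256,152) to (254,262) and the charged bar from (102,177) to (75,272). The end ring is at (393,162). The arm's fold limit means a tilt of about 36° suits better than 45°. Measuring now.

```bash
cat >> h.py <<'E'
from scipy.optimize import least_squares
def ring(c,x,y,z=.02,it=4):
    g=cv2.GaussianBlur(cv2.cvtColor(c['frame'],cv2.COLOR_RGB2GRAY).astype(np.float32),(3,3),0)
    ctr=np.array([x,y]); rr=np.arange(.046,.069,.0005)
    for k in range(it):
        pts=[]
        for a in np.radians(np.arange(0,360,3)):
            P=np.c_[ctr[0]+rr*np.cos(a),ctr[1]+rr*np.sin(a),np.full(len(rr),z)]
            uv=proj(c,P).astype(np.float32)
            if uv.min()<2 or uv[:,0].max()>556 or uv[:,1].max()>416: continue
            v=cv2.remap(g,uv[:,0],uv[:,1],cv2.INTER_LINEAR).ravel()
            i=v.argmin()
            if 3<i<len(v)-4 and min(np.median(v[:i]),np.median(v[i:]))-v[i]>12: pts.append(P[i,:2])
        if len(pts)<12: return None
        pts=np.array(pts)
        f=least_squares(lambda p:np.hypot(*(pts-p).T)-.057,ctr,loss='soft_l1',f_scale=.001); ctr=f.x
    return ctr.round(4),len(pts),np.median(abs(f.fun)).round(4)
E
python3 - <<'E'
from h import *
a,b,s,t=[load(n) for n in('w1','w2','scene','top')]
for n,p,q in(('Rlo',(250,106),(256,152)),('Rup',(248,194),(254,262)),('Clo',(121,132),(102,177)),('Cup',(97,215),(75,272)),('end',(376,124),(393,162))):
    P,e=tri([ray(a,*p),ray(b,*q)]); print(n,P.round(4),e[0].round(4))
for nm,c in(('w1',a),('w2',b),('top',t),('scene',s)):
    for k,x,y in(('end',.622,.105),('mid',.641,-.033),('third',.668,-.160)): print(nm,k,ring(c,x,y))
E
```

```text
Rlo [ 0.575  -0.0317  0.0438] 0.0007
Rup [ 0.5969 -0.0321  0.1356] 0.0001
Clo [ 0.6014 -0.1681  0.0499] 0.002
Cup [ 0.6474 -0.1914  0.1214] 0.0025
end [0.6218 0.1095 0.0139] 0.0008
w1 end (array([0.6239, 0.1057]), 118, np.float64(0.0))
w1 mid (array([ 0.6484, -0.0273]), 37, np.float64(0.0))
w1 third (array([ 0.6724, -0.162 ]), 38, np.float64(0.0004))
w2 end (array([0.6241, 0.1058]), 117, np.float64(0.0))
w2 mid (array([ 0.6482, -0.0273]), 35, np.float64(0.0001))
w2 third (array([ 0.6728, -0.1622]), 48, np.float64(0.0003))
top end (array([0.6218, 0.1051]), 61, np.float64(0.0005))
top mid None
top third (array([ 0.6706, -0.1624]), 27, np.float64(0.001))
scene end (array([0.6224, 0.1057]), 86, np.float64(0.0005))
scene mid (array([ 0.6465, -0.0279]), 38, np.float64(0.0005))
scene third (array([ 0.6683, -0.1637]), 26, np.float64(0.0012))
```

Run:
```python
from h import *
a,b,s,t=[load(n) for n in('w1','w2','scene','top')]
for n,q in(('R',[(a,252,238),(b,256,303),(s,273.6,254.2),(t,290.8,169.4)]),('C',[(a,125,252),(b,113,314),(s,203.2,264.2),(t,341.2,158.6)])):
    P,e=tri([ray(*x) for x in q]); print(n,P.round(4),np.round(e,4))
    for x in q[:2]: print(onz(*x,.153).round(4))
# grip bar u centre in w1,w2 rows at mid: dark run
for c,rows,u0 in((a,(125,150,175),249),(b,(180,205,230),255)):
    g=cv2.cvtColor(c['frame'],cv2.COLOR_RGB2GRAY)
    for v in rows:
        m=g[v]<45; l=u0
        while m[l]: l-=1
        r=u0
        while m[r]: r+=1
        print(v,l,r,end='; ')
for th in(36,):
    R=Rt(1.5,th); g=np.array([.571,-.033,.088]); z=R.apply([0,0,1])
    for s_ in(.11,.06,.0): print(s_,g-(.054+s_)*z); plan(g-(.054+s_)*z,R)
```

```text
R [ 0.6417 -0.0318  0.1528] [0.0013 0.0005 0.0015 0.003 ]
[ 0.6421 -0.0306  0.153 ]
[ 0.6424 -0.0315  0.153 ]
C [ 0.6683 -0.16    0.1529] [0.0002 0.0008 0.0012 0.0006]
[ 0.6684 -0.16    0.153 ]
[ 0.6692 -0.1612  0.153 ]
125 239 261; 150 236 259; 175 235 258; 180 243 266; 205 241 266; 230 241 266; 0.11 [ 0.47463625 -0.03552337  0.22067879]
shift in current tool cm [ 0.83 -1.55  0.56] | in target tool cm [ 0.83 -1.53  0.62] turn [ 0.017  0.041 -0.014]
0.06 [ 0.50401544 -0.03475405  0.18022794]
shift in current tool cm [ 1.03 -1.63  5.55] | in target tool cm [ 0.83 -1.53  5.62] turn [ 0.017  0.041 -0.014]
0.0 [ 0.53927047 -0.03383087  0.13168692]
shift in current tool cm [ 1.28 -1.73 11.55] | in target tool cm [ 0.83 -1.53 11.62] turn [ 0.017  0.041 -0.014]
```

Request:
{"method": "carry_out", "body": {"rows": [{"wx":0.012,"wy":0.041,"wz":-0.01,"dx":0.8,"dy":-1.5,"dz":0.6,"claw":0.55},{"wx":0,"wy":0,"wz":0,"dx":0,"dy":0,"dz":3,"claw":0.55},{"wx":0,"wy":0,"wz":0,"dx":0,"dy":0,"dz":3,"claw":0.55},{"wx":0,"wy":0,"wz":0,"dx":0,"dy":0,"dz":0,"claw":0.55}]}}

```text
time: 3.8
eef_pos: [0.5102, -0.0317, 0.1695]
tcp_rot: [179.5, 35.7, -178.6]
wrist_force: [0.0, 0.1, -0.6]
gripper_width: 0.0473
grasp_force: 0.0
```

Run:
```python
from h import *
p,R,o=cur(); print(p,o['tcp_rot'],o['time'],o['gripper_width'],o['qpos'].round(1),o['wrist_force'])
R=Rt(1,36); z=R.apply([0,0,1]); plan(np.array([.572,-.0323,.088])-.054*z,R)
c=cap('wrist','w3'); print(proj(c,[(.566,-.0323,z) for z in(.06,.088,.12)]).round(0))
g=cv2.cvtColor(c['frame'],cv2.COLOR_RGB2GRAY)
for v in range(200,330,20): 
    m=(g[v,180:340]<45).astype(int); d=np.flatnonzero(np.diff(m)); print(v,d+181)
```

```text
[ 0.51023197 -0.03167444  0.16947337] [ 179.47848607   35.74920197 -178.57917213] 3.8 0.04734423441030241 [ 30.6   0.9 -29.3 130.6  -7.7  13.  100. ] [ 0.00693463  0.11849842 -0.63286184]
shift in current tool cm [-0.23 -0.24  4.82] | in target tool cm [-0.21 -0.17  4.82] turn [ 0.013 -0.004  0.006]
[[271. 206.]
 [271. 245.]
 [271. 299.]]
200 [236 256 257 305]
220 [258 286 318 319]
240 [182 257 287]
260 [223 228 257 288 326 329]
280 [193 204 217 229 256 288 324 337]
300 [196 210 228 256 288 324]
320 [223 255 289 330]
```

Request:
{"method": "carry_out", "body": {"rows": [{"wx":0.013,"wy":0,"wz":0.006,"dx":-0.2,"dy":-0.2,"dz":2.4,"claw":0.55},{"wx":0,"wy":0,"wz":0,"dx":0,"dy":0,"dz":2.4,"claw":0.55},{"wx":0,"wy":0,"wz":0,"dx":0,"dy":0,"dz":0,"claw":0.55}]}}

```text
time: 4.22
eef_pos: [0.5401, -0.0338, 0.1335]
tcp_rot: [-179.9, 35.9, -179.0]
wrist_force: [0.2, 0.2, -0.2]
gripper_width: 0.0468
grasp_force: 0.0
```

Request:
{"method": "carry_out", "body": {"rows": [{"wx":0,"wy":0,"wz":0,"dx":0,"dy":0,"dz":0,"claw":0.3},{"wx":0,"wy":0,"wz":0,"dx":0,"dy":0,"dz":0,"claw":0.15},{"wx":0,"wy":0,"wz":0,"dx":0,"dy":0,"dz":0,"claw":0},{"wx":0,"wy":0,"wz":0,"dx":0,"dy":0,"dz":0,"claw":0}]}}

```text
time: 4.72
eef_pos: [0.5402, -0.0346, 0.135]
tcp_rot: [-179.9, 36.1, -179.1]
wrist_force: [-6.9, 1.7, 9.6]
gripper_width: 0.0172
grasp_force: 59.4
```

Run:
```python
from h import *
p,R,o=cur(); print(p.round(4),o['tcp_rot'].round(2),o['time'],o['gripper_width'],o['grasp_force'],o['wrist_force'],o['torque'])
c=cap('scene','s2')
```

```text
[ 0.5402 -0.0346  0.135 ] [-179.91   36.12 -179.14] 4.725 0.017228030621424344 59.43258047103882 [-6.88414196  1.70399821  9.62035558] [0.52963007 0.80564349 0.43510461]
```

Request:
{"method": "carry_out", "body": {"rows": [{"wx":-0.006,"wy":0,"wz":-0.008,"dx":0.07,"dy":0.76,"dz":-0.05,"claw":0},{"wx":-0.012,"wy":0,"wz":-0.0165,"dx":0.14,"dy":1.53,"dz":-0.1,"claw":0},{"wx":-0.012,"wy":0,"wz":-0.0165,"dx":0.11,"dy":1.54,"dz":-0.08,"claw":0},{"wx":-0.012,"wy":0,"wz":-0.0165,"dx":0.09,"dy":1.54,"dz":-0.065,"claw":0}]}}

```text
time: 5.28
eef_pos: [0.5337, 0.0178, 0.135]
tcp_rot: [-179.9, 36.1, -175.2]
wrist_force: [2.1, -4.8, 3.1]
gripper_width: 0.0173
grasp_force: 58.6
```

Run:
```python
from h import *
p,R,o=cur(); print(p.round(4),o['tcp_rot'].round(2),o['time'],o['gripper_width'],o['grasp_force'],o['wrist_force'],o['qpos'].round(1))
plan((.5236,.0877,.135),Rt(10.2,36.1))
```

```text
[0.5337 0.0178 0.135 ] [-179.93   36.15 -175.22] 5.275 0.017268888458577866 58.613301515579224 [ 2.09350793 -4.81410128  3.11163091] [ 12.5   7.2 -18.9 130.1  22.2   7.4  68.1]
shift in current tool cm [ 0.34  7.05 -0.26] | in target tool cm [-0.2   7.06  0.14] turn [-0.057  0.001 -0.076]
```

Request:
{"method": "carry_out", "body": {"rows": [{"wx":-0.0115,"wy":0,"wz":-0.0152,"dx":0.07,"dy":1.55,"dz":-0.05,"claw":0},{"wx":-0.0115,"wy":0,"wz":-0.0152,"dx":0.04,"dy":1.55,"dz":-0.03,"claw":0},{"wx":-0.0115,"wy":0,"wz":-0.0152,"dx":0.01,"dy":1.55,"dz":-0.01,"claw":0},{"wx":-0.0115,"wy":0,"wz":-0.0152,"dx":-0.02,"dy":1.4,"dz":0.01,"claw":0},{"wx":-0.0115,"wy":0,"wz":-0.0152,"dx":-0.04,"dy":1.0,"dz":0.03,"claw":0},{"wx":0,"wy":0,"wz":0,"dx":0,"dy":0,"dz":0,"claw":0}]}}

```text
time: 6.02
eef_pos: [0.5244, 0.0895, 0.135]
tcp_rot: [179.9, 36.2, -169.6]
wrist_force: [-2.7, -0.4, 7.7]
gripper_width: 0.0173
grasp_force: 59.5
```

Run:
```python
from h import *
p,R,o=cur(); print(p.round(4),o['tcp_rot'].round(2),o['time'],o['gripper_width'],o['grasp_force'],o['wrist_force'],o['qpos'].round(1))
plan((.5236,.0877,.135),Rt(10.2,36.1))
w,s,t=cap('wrist','w4'),cap('scene','s4'),cap('top','t4')
for c in (w,s,t):print(ring(c,.624,.1058), proj(c,[(.624,.1058,.153)]))
a=[cv2.resize(c['frame'][y:y+60,x:x+80],(400,300),interpolation=cv2.INTER_CUBIC) for c,x,y in((s,295,235),(t,200,155))]
h=cv2.resize(w['frame'][100:400,80:480],(800,600)) 
cv2.imwrite('pics/c4.png',np.vstack([np.hstack(a),cv2.resize(w['frame'][:],(400,300)).repeat(1,0) if 0 else np.hstack([cv2.resize(w['frame'],(400,300)),cv2.resize(w['frame'][200:380,180:420],(400,300))])])[:,:,::-1])
```

```text
[0.5244 0.0895 0.135 ] [ 179.9    36.16 -169.65] 6.025 0.017311133675249286 59.54813361167908 [-2.70232442 -0.36619793  7.68667545] [  0.5   6.7 -15.4 130.6  30.3   7.9  57.4]
shift in current tool cm [ 0.08 -0.17 -0.07] | in target tool cm [ 0.08 -0.17 -0.07] turn [0.003 0.001 0.002]
(array([0.6245, 0.1057]), 66, np.float64(0.0005)) [[272.47909523 458.79736428]]
(array([0.6222, 0.1061]), 35, np.float64(0.0005)) [[346.15800809 248.25775392]]
(array([0.6218, 0.1056]), 17, np.float64(0.0005)) [[233.96612742 176.06423501]]
```

View pics/c4.png

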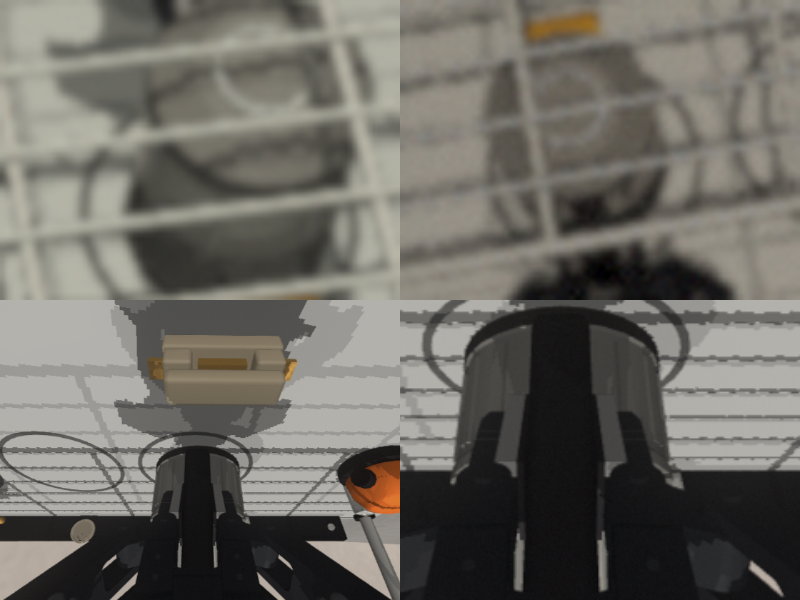

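The rested lantern sits inside the end ring. In the wrist crop the ring shows on both sides of the case (425 and 688, case 458 to 662), and the cap ring lands where predicted in the top and scene views. I'll release, back off and go to the charged lantern.

Request:
{"method": "carry_out", "body": {"rows": [{"wx":0,"wy":0,"wz":0,"dx":0,"dy":0,"dz":0,"claw":0.3},{"wx":0,"wy":0,"wz":0,"dx":0,"dy":0,"dz":0,"claw":0.55},{"wx":0,"wy":0,"wz":0,"dx":0,"dy":0,"dz":0,"claw":0.55},{"wx":0,"wy":0,"wz":0,"dx":0,"dy":0,"dz":-1.5,"claw":0.55},{"wx":0,"wy":0,"wz":0,"dx":0,"dy":0,"dz":-3,"claw":0.55},{"wx":0,"wy":0,"wz":0,"dx":0,"dy":0,"dz":-3,"claw":0.55},{"wx":0,"wy":0,"wz":0,"dx":0,"dy":-3,"dz":0,"claw":0.55},{"wx":0,"wy":0,"wz":0,"dx":0,"dy":-4,"dz":0,"claw":0.55},{"wx":0,"wy":0,"wz":0,"dx":0,"dy":-4,"dz":0,"claw":0.55},{"wx":0,"wy":0,"wz":0,"dx":0,"dy":-4,"dz":0,"claw":0.55}]}}

```text
time: 7.42
eef_pos: [0.5073, -0.0679, 0.1942]
tcp_rot: [179.9, 36.0, -169.7]
wrist_force: [1.7, 0.6, -0.2]
gripper_width: 0.0466
grasp_force: 0.0
```

Request:
{"method": "carry_out", "body": {"rows": [{"wx":0,"wy":0,"wz":0,"dx":0,"dy":-4,"dz":0,"claw":0.55},{"wx":0,"wy":0,"wz":0,"dx":0,"dy":-4,"dz":0,"claw":0.55},{"wx":0,"wy":0,"wz":0,"dx":0,"dy":-4,"dz":0,"claw":0.55},{"wx":0,"wy":0,"wz":0,"dx":0,"dy":0,"dz":0,"claw":0.55}]}}

```text
time: 7.92
eef_pos: [0.5288, -0.1886, 0.1939]
tcp_rot: [180.0, 36.0, -170.0]
wrist_force: [-0.3, 0.5, 0.1]
gripper_width: 0.0471
grasp_force: 0.0
```

Run:
```python
from h import *
p,R,o=cur(); print(p.round(4),o['tcp_rot'].round(2),o['time'],o['gripper_width'],o['wrist_force'],o['qpos'].round(1))
R=Rt(10.2,36); z=R.apply([0,0,1]); G=np.array([.6006,-.1727,.089]); plan(G-.054*z,R)
c=cap('wrist','w5'); f=np.array([np.cos(.178),np.sin(.178),0])*.007
print(proj(c,[G-f+np.array([0,0,h]) for h in(-.028,0,.03)]).round(0), ring(c,.648,-.0273),ring(c,.6725,-.162))
cv2.imwrite('pics/w5.png',c['frame'][:,:,::-1])
```

```text
[ 0.5288 -0.1886  0.1939] [ 179.97   36.01 -170.  ] 7.925 0.04712255894267465 [-0.34667095  0.54171369  0.08944286] [ 20.6   6.7   6.5 120.5 -45.6  30.7 162.2]
shift in current tool cm [0.22 0.3  7.4 ] | in target tool cm [0.22 0.29 7.4 ] turn [-0.002  0.    -0.003]
[[281. 187.]
 [281. 221.]
 [282. 263.]] (array([ 0.648 , -0.0269]), 115, np.float64(0.0)) (array([ 0.6723, -0.1614]), 66, np.float64(0.0))
```

View pics/w5.png

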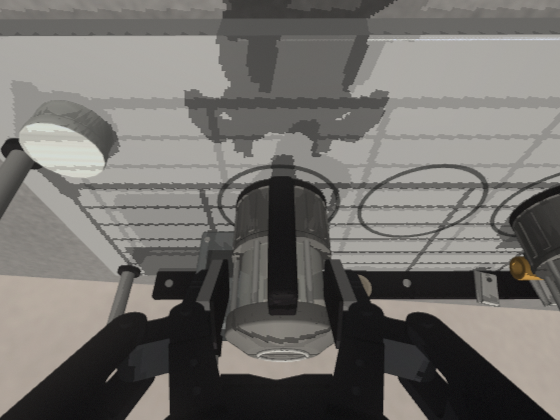

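The view shows the charged bar upright at (283,221), the fingers either side at 229 and 326, and the middle ring free at (423,201). The bar is 2 px right of the prediction, so I go in with a small +y correction.

Request:
{"method": "carry_out", "body": {"rows": [{"wx":0,"wy":0,"wz":-0.003,"dx":0.2,"dy":0.4,"dz":2.4,"claw":0.5},{"wx":0,"wy":0,"wz":0,"dx":0,"dy":0,"dz":2.5,"claw":0.45},{"wx":0,"wy":0,"wz":0,"dx":0,"dy":0,"dz":2.4,"claw":0.45},{"wx":0,"wy":0,"wz":0,"dx":0,"dy":0,"dz":0,"claw":0.45}]}}

```text
time: 8.48
eef_pos: [0.5683, -0.1709, 0.132]
tcp_rot: [179.8, 35.9, -169.5]
wrist_force: [-0.6, -0.2, 0.1]
gripper_width: 0.0383
grasp_force: 0.0
```

Run:
```python
from h import *
p,R,o=cur(); print(p.round(4),o['tcp_rot'].round(2),o['time'],o['gripper_width'],o['wrist_force'],o['qpos'].round(1))
R=Rt(10.2,36); z=R.apply([0,0,1]); G=np.array([.6004,-.1717,.089]); plan(G-.054*z,R)
c=cap('wrist','w6'); g=cv2.cvtColor(c['frame'],cv2.COLOR_RGB2GRAY)
for v in range(220,330,20): 
    m=(g[v,180:380]<45).astype(int); d=np.flatnonzero(np.diff(m)); print(v,d+181)
```

```text
[ 0.5683 -0.1709  0.132 ] [ 179.83   35.87 -169.46] 8.475 0.03832875123988979 [-0.5571657  -0.19382116  0.10093657] [ 21.7  15.7   1.1 119.2 -55.3  23.5 170.7]
shift in current tool cm [-0.01 -0.64 -0.08] | in target tool cm [-0.02 -0.64 -0.07] turn [ 0.007 -0.002  0.005]
220 [219 237 245 279 292 313]
240 [243 280 324 325]
260 [233 237 242 280 316 321]
280 [203 214 227 238 241 280 315 326 339 350]
300 [193 209 222 237 240 280 316 331 344 359]
320 [233 238 280 319]
```

Request:
{"method": "carry_out", "body": {"rows": [{"wx":0.007,"wy":0.026,"wz":0.01,"dx":-0.04,"dy":-0.3,"dz":0.03,"claw":0.45},{"wx":0,"wy":0,"wz":0,"dx":0,"dy":-0.3,"dz":0,"claw":0.45},{"wx":0,"wy":0,"wz":0,"dx":0,"dy":0,"dz":0,"claw":0.45}]}}

```text
time: 8.9
eef_pos: [0.5702, -0.1795, 0.1345]
tcp_rot: [-179.9, 34.6, -170.2]
wrist_force: [-0.7, 0.5, -0.7]
gripper_width: 0.0383
grasp_force: 0.0
```

Run:
```python
from h import *
p,R,o=cur(); print(p.round(4),o['tcp_rot'].round(2),o['time'],o['gripper_width'],o['wrist_force'],o['qpos'].round(1))
R=Rt(10.2,34.5); z=R.apply([0,0,1]); G=np.array([.6004,-.1717,.089]); plan(G-.054*z,R)
c=cap('wrist','w7'); g=cv2.cvtColor(c['frame'],cv2.COLOR_RGB2GRAY)
for v in range(220,330,20): 
    m=(g[v,180:380]<45).astype(int); d=np.flatnonzero(np.diff(m)); print(v,d+181)
```

```text
[ 0.5702 -0.1795  0.1345] [-179.94   34.6  -170.19] 8.9 0.03829356484369847 [-0.72112851  0.52844941 -0.70991637] [ 19.9  15.9   3.3 118.  -51.   24.3 165.9]
shift in current tool cm [0.02 0.23 0.11] | in target tool cm [0.02 0.23 0.11] turn [-0.005  0.002 -0.006]
220 [236 255 264 298 307 327]
240 [263 299 338 339]
260 [233 237 262 300 315 321]
280 [203 214 227 238 261 301 315 326 339 350]
300 [193 209 222 237 261 301 316 331 344 359]
320 [233 261 302 320]
```

Request:
{"method": "carry_out", "body": {"rows": [{"wx":0,"wy":0,"wz":0,"dx":0,"dy":0.2,"dz":0.05,"claw":0.4},{"wx":0,"wy":0,"wz":0,"dx":0,"dy":0,"dz":0,"claw":0.3},{"wx":0,"wy":0,"wz":0,"dx":0,"dy":0,"dz":0,"claw":0.2},{"wx":0,"wy":0,"wz":0,"dx":0,"dy":0,"dz":-0.05,"claw":0.1},{"wx":0,"wy":0,"wz":0,"dx":0,"dy":0,"dz":-0.05,"claw":0},{"wx":0,"wy":0,"wz":0,"dx":0,"dy":0,"dz":0,"claw":0}]}}

```text
time: 9.7
eef_pos: [0.5693, -0.1772, 0.1337]
tcp_rot: [180.0, 34.5, -170.2]
wrist_force: [0.2, 0.8, -2.7]
gripper_width: 0.017
grasp_force: 58.5
```

Run:
```python
from h import *
p,R,o=cur(); print(p.round(4),o['tcp_rot'].round(2),o['time'],o['gripper_width'],o['grasp_force'],o['wrist_force'],o['torque'],o['qpos'].round(1))
yaw=180+o['tcp_rot'][2]; u=np.array([-np.sin(np.radians(10.26)),np.cos(np.radians(10.26)),0])
print(yaw,'per cm along shelf y: tool',R.inv().apply(u).round(4),'90mm tgt',p+u*.09)
```

```text
[ 0.5693 -0.1772  0.1337] [ 179.99   34.48 -170.22] 9.7 0.01697577973612378 58.506569266319275 [ 0.18687365  0.84773491 -2.6691505 ] [-0.05068364  1.03253955  0.15627424] [ 19.7  15.8   3.3 118.2 -50.9  24.2 165.6]
9.777947914507536 per cm along shelf y: tool [ 0.0069  1.     -0.0046] 90mm tgt [ 0.55330207 -0.08860551  0.13370918]
```

Request:
{"method": "carry_out", "body": {"rows": [{"wx":0,"wy":0,"wz":0,"dx":0.03,"dy":0.3,"dz":0.04,"claw":0},{"wx":0,"wy":0,"wz":0,"dx":0.006,"dy":0.8,"dz":-0.004,"claw":0},{"wx":0,"wy":0,"wz":0,"dx":0.006,"dy":0.8,"dz":-0.004,"claw":0}]}}

```text
time: 10.07
eef_pos: [0.5661, -0.1582, 0.1336]
tcp_rot: [-180.0, 34.5, -170.2]
wrist_force: [-0.6, -1.2, -2.5]
gripper_width: 0.0174
grasp_force: 58.7
```

```bash
cat > q.py <<'E'
from h import *
p,R,o=cur(); a=np.radians(10.26); d=p-np.array([.5693,-.1772,.1337])
print('along/across/up mm',((d[1]*np.cos(a)-d[0]*np.sin(a))*1e3).round(2),((d[0]*np.cos(a)+d[1]*np.sin(a))*1e3).round(2),(d[2]*1e3).round(2),'rot',o['tcp_rot'].round(2),o['time'],o['grasp_force'].__round__(1),o['wrist_force'].round(1),o['torque'].round(2),o['qpos'].round(1))
E
python3 q.py
```

```text
along/across/up mm 19.29 0.2 -0.08 rot [-179.99   34.52 -170.24] 10.075 58.7 [-0.6 -1.2 -2.5] [-0.4   1.05 -0.3 ] [ 18.   14.6   2.8 119.8 -50.6  22.6 163.8]
```

Request:
{"method": "carry_out", "body": {"rows": [{"wx":0,"wy":0,"wz":0,"dx":0.04,"dy":0.9,"dz":0.05,"claw":0},{"wx":0,"wy":0,"wz":0,"dx":0.006,"dy":1,"dz":-0.004,"claw":0},{"wx":0,"wy":0,"wz":0,"dx":0.006,"dy":1,"dz":-0.004,"claw":0}]}}

```text
time: 10.45
eef_pos: [0.5613, -0.1296, 0.1334]
tcp_rot: [-180.0, 34.6, -170.2]
wrist_force: [-0.0, -2.8, -0.4]
gripper_width: 0.0173
grasp_force: 58.8
```

```bash
python3 q.py
```

```text
along/across/up mm 48.31 0.58 -0.31 rot [-179.95   34.57 -170.21] 10.45 58.8 [-0.  -2.8 -0.4] [-0.59  0.64 -0.55] [ 15.1  13.    2.3 122.  -49.9  20.3 160.6]
```

Tracking is within 0.6 mm across and the forces are low. Continuing past the pin tip.

Request:
{"method": "carry_out", "body": {"rows": [{"wx":0,"wy":0,"wz":0,"dx":0.04,"dy":1,"dz":-0.01,"claw":0},{"wx":0,"wy":0,"wz":0,"dx":0.01,"dy":1,"dz":-0.006,"claw":0},{"wx":0,"wy":0,"wz":0,"dx":0.01,"dy":1,"dz":-0.006,"claw":0},{"wx":0,"wy":0,"wz":0,"dx":0.01,"dy":1,"dz":-0.006,"claw":0}]}}

```text
time: 10.95
eef_pos: [0.5539, -0.0906, 0.1333]
tcp_rot: [-179.9, 34.6, -170.2]
wrist_force: [1.6, -4.0, 1.9]
gripper_width: 0.0171
grasp_force: 59.2
```

```bash
python3 q.py
python3 - <<'E'
from h import *
plan((.648-.0992*np.cos(.178),-.0273-.0992*np.sin(.178),.1334),Rt(10.2,34.5))
E
```

```text
along/across/up mm 88.01 0.26 -0.39 rot [-179.94   34.58 -170.23] 10.95 59.2 [ 1.6 -4.   1.9] [-0.85  0.17 -0.75] [ 10.5  10.9   1.9 124.7 -47.6  17.2 154.6]
shift in current tool cm [-0.36  4.56  0.23] | in target tool cm [-0.39  4.56  0.25] turn [-0.005  0.001 -0.006]
```

Request:
{"method": "carry_out", "body": {"rows": [{"wx":0,"wy":0,"wz":0,"dx":-0.05,"dy":1,"dz":0.03,"claw":0},{"wx":0,"wy":0,"wz":0,"dx":-0.05,"dy":1,"dz":0.03,"claw":0},{"wx":0,"wy":0,"wz":0,"dx":-0.05,"dy":1,"dz":0.03,"claw":0},{"wx":0,"wy":0,"wz":-0.006,"dx":-0.05,"dy":1,"dz":0.03,"claw":0},{"wx":0,"wy":0,"wz":0,"dx":-0.03,"dy":0.4,"dz":0.03,"claw":0},{"wx":0,"wy":0,"wz":0,"dx":0,"dy":0,"dz":0,"claw":0}]}}

```text
time: 11.7
eef_pos: [0.5492, -0.0462, 0.1333]
tcp_rot: [-179.8, 34.6, -169.8]
wrist_force: [2.2, -2.5, 4.3]
gripper_width: 0.0172
grasp_force: 59.4
```

```bash
python3 q.py
python3 - <<'E'
from h import *
plan((.648-.1006*np.cos(.178),-.0273-.1006*np.sin(.178),.1334),Rt(10.2,34.5))
w,s,t=cap('wrist','w8'),cap('scene','s8'),cap('top','t8')
for c in (s,t):print(ring(c,.648,-.0273), proj(c,[(.648,-.0273,.153)]))
a=[cv2.resize(c['frame'][y:y+60,x:x+80],(400,300),interpolation=cv2.INTER_CUBIC) for c,x,y in((s,235,235),(t,250,140))]
cv2.imwrite('pics/c8.png',np.vstack([np.hstack(a),np.hstack([cv2.resize(w['frame'],(400,300)),cv2.resize(w['frame'][200:380,180:420],(400,300))])])[:,:,::-1])
E
```

```text
along/across/up mm 132.46 3.53 -0.43 rot [-179.76   34.57 -169.75] 11.7 59.4 [ 2.2 -2.5  4.3] [-0.3  -0.43 -0.47] [  3.6   9.3   2.7 126.7 -42.6  14.  145.2]
shift in current tool cm [-0.01  0.11 -0.01] | in target tool cm [-0.01  0.11 -0.01] turn [-0.004  0.001  0.001]
(array([ 0.6462, -0.0273]), 28, np.float64(0.0007)) [[275.18743939 256.78065746]]
(array([ 0.6505, -0.0272]), 23, np.float64(0.0015)) [[287.82194385 166.4562316 ]]
```

View pics/c8.png

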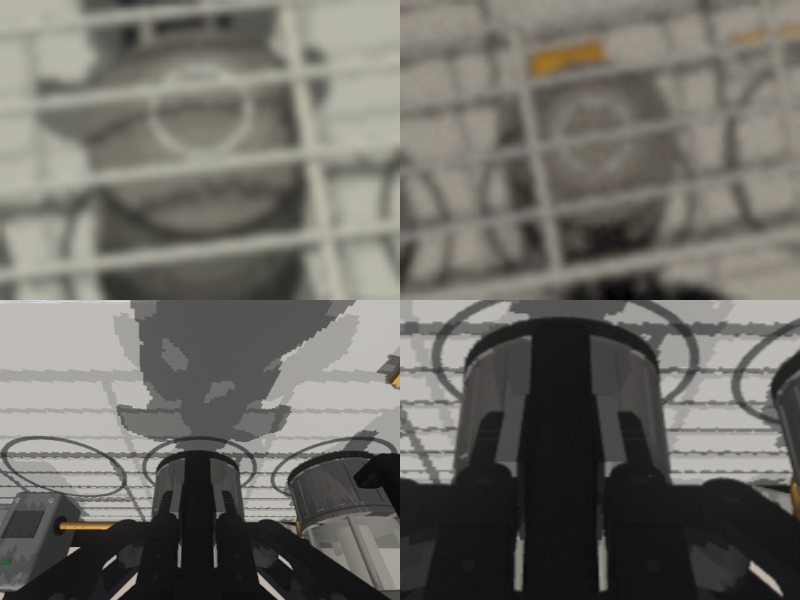

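The charged lantern is off the pin and centred in the middle ring: the cap ring is at scene (275,257) and top (288,167), within a pixel of prediction. The pin tip is free at lower left, around (115,525). I'll release and back off.

Request:
{"method": "carry_out", "body": {"rows": [{"wx":0,"wy":0,"wz":0,"dx":0,"dy":0,"dz":0,"claw":0.3},{"wx":0,"wy":0,"wz":0,"dx":0,"dy":0,"dz":0,"claw":0.5},{"wx":0,"wy":0,"wz":0,"dx":0,"dy":0,"dz":0,"claw":0.5},{"wx":0,"wy":0,"wz":0,"dx":0,"dy":0,"dz":-1.5,"claw":0.5},{"wx":0,"wy":0,"wz":0,"dx":0,"dy":0,"dz":-3,"claw":0.5},{"wx":0,"wy":0,"wz":0,"dx":0,"dy":0,"dz":-3,"claw":0.5},{"wx":0,"wy":0,"wz":0,"dx":0,"dy":0,"dz":-1.5,"claw":0.5},{"wx":0,"wy":0,"wz":0,"dx":0,"dy":0,"dz":0,"claw":0.5}]}}

```text
time: 12.85
eef_pos: [0.4986, -0.0557, 0.2079]
tcp_rot: [-179.7, 34.6, -169.8]
wrist_force: [-0.6, -0.4, 0.5]
gripper_width: 0.0426
grasp_force: 0.0
```

```bash
python3 q.py
python3 - <<'E'
from h import *
w=cap('wrist','w9')
print(proj(w,[(.648,-.0273,.153),(.624,.1058,.153)]),ring(w,.648,-.0273),ring(w,.624,.1058))
E
```

```text
along/across/up mm 132.18 -47.93 74.21 rot [-179.72   34.63 -169.79] 12.85 0.0 [-0.6 -0.4  0.5] [-0.12  0.57 -0.01] [ 1.000e-01 -4.500e+00  8.100e+00  1.291e+02 -2.410e+01  2.410e+01
  1.279e+02]
[[278.95134722 341.30385685]
 [455.5882776  342.01958983]] (array([ 0.6483, -0.0272]), 69, np.float64(0.0)) (array([0.6242, 0.1059]), 51, np.float64(0.0))
```

View pics/w9.png

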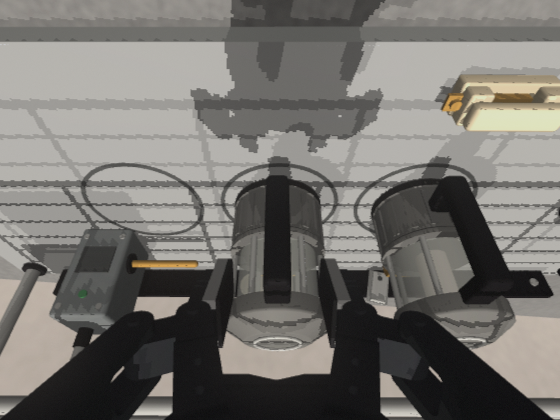

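Both lanterns stand inside their rings, at (278,200) and (416,195), with grips to the front. The pin is free at (165,265), the fuse holder has not moved and the gripper is clear.

```bash
python3 -c "
from cell import ctrl
print(ctrl.hand_in())"
```

```text
the job is handed in; nothing more can be done
None
```

I've handed the job in: the rested lantern is in the end ring and the charged one is off its pin in the middle ring, both slid along the zinc with grips to the front; the hand-in returned no verdict.

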